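# Stow the sanding tray under the bench riser

## Task

Put the cork-soled sanding block down flat in the rear bay of the grey tray, then slide the tray along the bench, between the guide rails and under the riser, until you feel it press the hidden sprung buffer part of the way in, and leave it there pressing on it. Work gently: do not ram the rails or drive the buffer to the end of its travel, keep the tray on the bench and everything clear of the riser, and leave the other things where they are.

Things in the scene. Friction and masses are not known exactly. Their poses are not given: they have to be found in the camera images.
- block_center (a point): Hand sanding block, 95 (its x) x 45 (its y) x 32 (its z) mm, a varnished wooden block on a cork sole, lying flat on the bench; about 0.16 kg. The point is its centre, 16 mm above its underside. Not to be confused with the longer, lower speckled grey offcut or the black tape measure.
- tray: Loose grey open tray, 200 x 150 x 40 mm, about 0.6 kg. Origin: centre of its underside; x points to its rear wall (outer face x = +100), which goes under the riser first. Floor 5 mm, side and rear walls 6, front wall 12 mm thick. A divider, top 21 mm above the bench, at x = -35 parts off the rear bay: inside x = -32 to +94, y = -69 to +69 mm. The small tin in the front bay stays in it.
- tray_grip (a point): Grip board of the tray: the middle 64 mm (along y) of the 12 mm thick front wall rises to 75 mm above the bench, for pinching from above with one finger on either side (along the tray's x). The point is on its mid-plane, 60 mm above the bench, at x = -94 mm in the tray; axes as the tray's.
- tray_bay (a point): Centre of the rear bay's floor, 5 mm above the tray's underside, at x = +29.5 mm in the tray; axes as the tray's.
- riser: Fixed low riser of speckled grey recycled-plastic board on four square legs, 230 deep (x) x 340 wide (y) mm; underside 54 mm and top 76 mm above the bench. Origin: on the bench under the middle of its front edge; x points in under the riser, along the direction of the slide. The space between the legs is 268 mm wide.
- guide: Two fixed steel rails on the bench, 16 mm high; origin and axes as the riser's. 156 mm apart (3 mm spare each side of the tray) from x = -20 to +190 mm; ahead of that, to x = -61, they flare to about 185 mm. The buffer stands between them under the riser, its free face 90 to 125 mm in from the origin, different each time and not measured; the tray at home still sticks out in front.
- buffer (a joint): How far the buffer plate is pushed in along the riser's x: 0 free, 0.014 m at its hard end. Pushing it takes about 2.7 N at first and 4 N near the end, on top of the loaded tray's own friction on the bench (2.5 to 4.5 N, more if it is pressed down); it pushes back with under 1.5 N when let go, less than the loaded tray's friction, so the tray stays where it is left.
- tin: The small metal tin standing in the tray's front bay (bystander, 36 mm across, 24 mm high; origin under its centre).
- offcut: Speckled grey plastic offcut, 130 x 50 x 20 mm, lying on the bench (bystander).
- tape: Black tape measure, 65 x 35 x 60 mm, standing on the bench (bystander).
- router: Trim router standing on its square base, 90 x 90 x 182 mm high (bystander).
Mind the look-alikes: they are no part of the job. Several things have the shape of the tray; the one meant has the colours described above. Of the things that look like the part that bears block_center, the largest one is meant.

How it is judged:
On the way, in this order (a step that is already met when the one before it is completed fails the run):
1. the sanding block lies flat in the tray's rear bay, let go (x of block_center in the frame of tray between -0.03 and 0.09 m and y of block_center in the frame of tray between -0.06 and 0.06 m and z of block_center in the frame of tray below 0.026 m and angle between block_center's own z axis and vertical below 0.1 rad and contact force between the fingers and block below 0.1 N), for 0.2 s.
2. the tray is under the riser and holds the sprung buffer part of the way in (value of joint buffer between 0.003 and 0.0125 m), for 0.2 s.
At the end, for the whole second after the job is handed in: The tray stands on the bench between the rails under the riser, at rest, its back holding the buffer pushed in by 3 to 12.5 mm; the sanding block lies flat (within 0.1 rad) on the floor of its rear bay and the tin is still in the tray (all of step 2 and x of block_center in the frame of tray between -0.03 and 0.09 m and y of block_center in the frame of tray between -0.06 and 0.06 m and z of block_center in the frame of tray below 0.026 m and angle between block_center's own z axis and vertical below 0.1 rad and linear speed of tray below 0.01 m/s and height (world z) of tray below 0.004 m and x of tin in the frame of tray above -0.1 m and z of tin in the frame of tray below 0.02 m and angle between the x axis of tray and the x axis of guide, either way round below 0.08 rad); the robot touches nothing.
It fails at once if the tray is pushed against the rails or the buffer with more than 20 N (contact force between tray and guide above 20 N).
It fails at once if the tray or the sanding block touches the riser (over 1 N), or the robot pushes on it (over 3 N) (contact force between any of tray, block and riser above 1 N or contact force between any of the arm, the fingers and riser above 3 N).
It fails at once if the tray is lifted more than 15 mm off the bench (height (world z) of tray above 0.015 m).
It fails at once if the sanding block is dropped or thrown (over 0.7 m/s while not held) (contact force between the fingers and block below 0.1 N and linear speed of block above 0.7 m/s).
It fails at once if the offcut, tape measure or router is moved more than 30 mm (distance of any of offcut, tape, router from where it was at the start of the episode above 0.03 m).
It also fails if it takes over 72 s, if anything falls off the work surface, if the arm or the gripper's body presses on something with over 40 N, if the wrist force passes 120 N, or if a joint passes its speed limit or range.

## Robot

A 7-joint arm with a two-finger parallel gripper is mounted at the origin on the work surface. World frame = base frame: x ahead of the robot, y to its left, z up, the work surface at z = 0. Lengths are in m, angles in rad, forces in N, time in s.
With the tool pointing down it reaches from about 0.35 to 0.9 m from the base axis. Payload 8.1 kg.
Tool frame: the origin (TCP) lies at the centre of the arm's flange, where the gripper is bolted on; the fingertips stand 178 mm ahead of it and the grasp point (between the pads) lies 159 mm ahead of it; z points along the fingers, y is the line along which they close (so a half turn about z gives the same grasp; the last joint's range is limited). The gripper opens to 92 mm and grips with 3 to 60 N. Pads are 19 mm wide; open, the fingers measure 130 mm over their backs; the gripper's body (75 mm by 190 mm) begins 47 mm behind the grasp point.
Start: joints at [1.082, 0.434, 0.025, 1.573, -0.012, 1.134, -0.075], TCP at [0.235, -0.579, 0.405] pointing down, gripper open.
Joint ranges: [-2.62, 2.62], [-0.44, 2.09], [-1.27, 1.32], [0.08, 2.57], [-1.32, 4.46], [0.12, 2], [-2.74, 2.74]. Speed limits (rad/s): [2.22, 2.22, 3.01, 3.01, 3.14, 3.14, 3.14].

## Interface

Orientations are given as a rotation vector (axis times angle).
In Python, from cell import arm gives the robot as it stands. The module is installed in compiled form; this text tells all that it offers.
- The arm moves only by the shell command python3 -m inch 'ROWS' [FORCE]. ROWS is text: rows parted by semicolons, each of 5 numbers parted by spaces: the shift along the tool's x, y, z in m, then the turn about the tool's z in rad, then the finger opening in m, from 0 to 0.0918. In form: x y z roll fingers; .... A call has 1 to 5 rows; each row is the pose to reach, as a shift and turn from the pose commanded when the call began, along the tool's axes at that moment; what a row does not reach only later rows make up. A row lasts 1/10 s, in which the tool goes at most 50 mm and 8.59 degrees, less where a joint would pass 70% of its speed; a pose out of reach is approached as far as the arm can. A call with a gripper value outside its range is refused whole. The fingers move at their own pace and stop on an object; FORCE is the grip in N (left out, the last holds). Time passes only in rows, so rows that repeat a pose let the fingers close. It gives the time, the measured TCP pose, the force, the opening and the grip force at its end, in the units of the state.
- arm.observe(): the state, without advancing time (a new reading comes with each control period).
- arm.get_image(name): name is "scene" or "side" or "wrist"; returns the picture (420x560x3 uint8, red, green, blue); there is no depth.
- arm.get_calibration(name): a dict with "intrinsics" (3x3 intrinsics, pixels), "pose" (4x4, takes a point from camera to world coordinates). Camera axes: x right, y up, looking along -z (the intrinsics and any distortion apply to the point x, -y, -z); pixel columns grow to the right and rows downward; lengths in m; the calibration is good to about 2 mm. The wrist camera is an equidistant fisheye: a pixel r from the principal point sees the ray r / f radians off the axis. A picture is of the moment at which its call begins: read the wrist's pose just before it. get_calibration takes no time and is no camera call; for the wrist camera it gives the pose at the moment of the call.
- arm.sign_off(): hands the job in; it is judged then, once.
Trained networks look in the newest picture that a camera, given by its name, has taken for a name from the list of things; names that differ only in an ending like _2 or _b are one class to them, and where a whole thing is asked for, a point or a joint stands for the part that bears it (a point fixed in the world has none). Each returns a list of dicts, best first, with "conf" (0 to 1); they miss things now and then, are a little off and sometimes report something else, mostly with a low value. They report only what shows in the picture. A call takes as long as a camera call. They do not tell look-alikes from the thing itself.
- arm.look_for(camera, query): "point" ([row, column] in pixels, amid what is visible of it).
- arm.silhouettes(camera, query): "region" (420x560 bool, what is visible of it) and "point" ([row, column] in pixels, amid what is visible of it).
- arm.place_of(camera, query): "point" ([row, column] in pixels: a listed point, or the origin of a listed thing).
The state is a dict: "clock": time; "joints": joint angles; "dq": joint speeds; "joint_efforts": joint torques, N m; "position": TCP position; "ee_rot": TCP orientation; "force": force on the tool from outside, world axes, zero at the start; "ft_torque": the same for the moment, N m; "width": opening from 0.0 (shut) to 1.0 (fully open); "gripper_force": force on a finger pad.
Only numpy, scipy, OpenCV 4.12 (cv2) and the standard library are available. Lean on these libraries where they do the work, as an engineer would, in place of code of your own. Each camera call takes 0.05 s, during which the arm holds its last target. There are 200 camera calls.

## Working session

There is one attempt and no reset: what is moved stays moved. The work goes in short steps, Python scripts to look and compute and a shell command to move; the robot and the scene stay as the last step left them, time stands still between calls to the robot, and variables do not carry over. Pictures are saved under pics/ and viewed, at most 10 in all, crops included, and the job is handed in when it is done.

```bash
mkdir -p pics; cat > h.py <<'E'
import numpy as np, cv2
from cell import arm
from scipy.spatial.transform import Rotation as R
def ray(cam,rc):
    c=arm.get_calibration(cam);K=np.array(c["intrinsics"]);P=np.array(c["pose"])
    x=(rc[1]-K[0,2])/K[0,0];y=(rc[0]-K[1,2])/K[1,1]
    if cam=="wrist":
        r=np.hypot(x,y);s=np.sin(r)/r if r>1e-9 else 1;d=np.array([x*s,-y*s,-np.cos(r)])
    else: d=np.array([x,-y,-1])
    return P[:3,3],P[:3,:3]@d
def at(cam,rc,z):
    o,d=ray(cam,rc);return o+d*(z-o[2])/d[2]
def proj(cam,p):
    c=arm.get_calibration(cam);K=np.array(c["intrinsics"]);P=np.array(c["pose"])
    q=P[:3,:3].T@(np.array(p)-P[:3,3]);q=np.array([q[0],-q[1],-q[2]])
    if cam=="wrist":
        t=np.arctan2(np.hypot(q[0],q[1]),q[2]);q=q[:2]/np.hypot(q[0],q[1])*t
    else:q=q[:2]/q[2]
    return [K[1,1]*q[1]+K[1,2],K[0,0]*q[0]+K[0,2]]
def save(cam,n):
    im=arm.get_image(cam);cv2.imwrite(f"pics/{n}.png",im[...,::-1]);return im
E
python3 - <<'E'
from h import *
a=save("scene","s1");b=save("side","d1")
cv2.imwrite("pics/both.png",cv2.resize(np.hstack([a,b])[...,::-1],(800,300)))
Z={"block_center":.016,"tray_grip":.06,"tray_bay":.005,"tray":0,"riser":0,"tin":0,"offcut":.0,"tape":0,"router":0}
for c in ("scene","side"):
    for q,z in Z.items():
        for r in arm.place_of(c,q)[:4]:
            print(c,q,round(r["conf"],2),np.round(r["point"]),at(c,r["point"],z).round(3))
s=arm.observe();print(s["clock"],s["position"],R.from_rotvec(s["ee_rot"]).as_matrix().round(2),s["force"])
E
```

```text
scene block_center 0.96 [271. 184.] [ 0.478 -0.274  0.016]
scene block_center 0.96 [300. 131.] [ 0.459 -0.393  0.016]
scene block_center 0.77 [300. 230.] [ 0.6   -0.25   0.016]
scene block_center 0.45 [242. 284.] [ 0.57  -0.065  0.016]
scene tray_grip 0.7 [151. 349.] [0.505 0.23  0.06 ]
scene tray_grip 0.69 [233.  72.] [ 0.259 -0.401  0.06 ]
scene tray_grip 0.59 [204. 252.] [ 0.469 -0.066  0.06 ]
scene tray_bay 0.86 [219. 126.] [ 0.259 -0.277  0.005]
scene tray_bay 0.59 [252. 296.] [ 0.604 -0.059  0.005]
scene tray 0.86 [227. 119.] [ 0.265 -0.302  0.   ]
scene tray 0.65 [242. 284.] [ 0.562 -0.055  0.   ]
scene tray 0.22 [265. 381.] [0.756 0.051 0.   ]
scene riser 0.63 [266. 381.] [0.757 0.051 0.   ]
scene tin 0.58 [214. 273.] [ 0.486 -0.017  0.   ]
scene offcut 0.96 [150. 349.] [0.466 0.287 0.   ]
scene tape 0.61 [155. 412.] [0.594 0.394 0.   ]
scene router 0.65 [368. 182.] [ 0.639 -0.404  0.   ]
side block_center 0.75 [173. 275.] [ 0.604 -0.217  0.016]
side block_center 0.68 [157. 333.] [ 0.446 -0.376  0.016]
side block_center 0.6 [176. 317.] [ 0.468 -0.265  0.016]
side tray_grip 0.86 [155. 382.] [ 0.285 -0.404  0.06 ]
side tray_grip 0.63 [210. 294.] [ 0.471 -0.057  0.06 ]
side tray_bay 0.93 [212. 257.] [ 0.592 -0.047  0.005]
side tray_bay 0.73 [193. 372.] [ 0.274 -0.27   0.005]
side tray 0.9 [215. 262.] [ 0.573 -0.046  0.   ]
side tray 0.57 [185. 375.] [ 0.275 -0.315  0.   ]
side riser 0.7 [217. 194.] [0.768 0.048 0.   ]
side tin 0.49 [228. 276.] [ 0.514 -0.014  0.   ]
side offcut 0.65 [315. 248.] [0.468 0.281 0.   ]
side tape 0.98 [339. 182.] [0.594 0.405 0.   ]
side router 0.8 [145. 288.] [ 0.622 -0.388  0.   ]
side router 0.54 [229. 277.] [ 0.507 -0.012  0.   ]
1.0 [ 0.23517967 -0.57904911  0.40473831] [[ 0.93  0.38 -0.  ]
 [ 0.38 -0.93  0.  ]
 [ 0.   -0.   -1.  ]] [0.79456762 0.25809805 0.50189805]
```

View pics/s1.png

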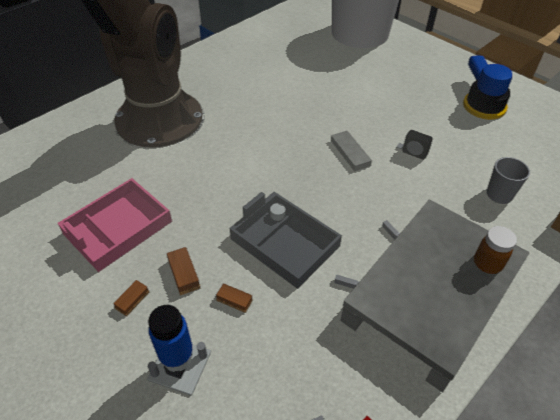

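View pics/d1.png

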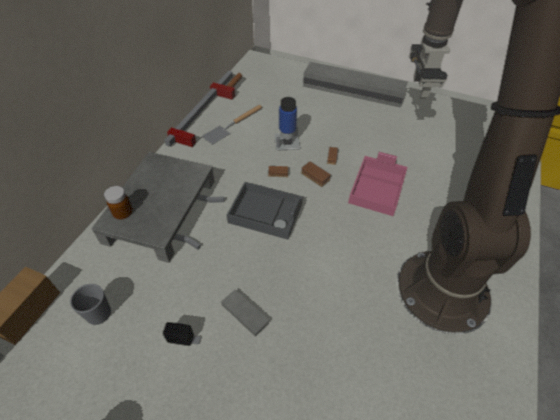

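The pictures show three brown blocks, all possible sanding blocks: scene (271,184), (300,131) and (300,230). The one at (271,184) is clearly the largest, so it is my choice. The grey tray is at (240,285), with a pink look-alike at (225,118). The riser's front middle is at (266,381). Next I fit the known shapes to the silhouettes and check a crop.

```bash
cat >> h.py <<'E'
from scipy.optimize import minimize
from itertools import product
def box(x0,x1,y0,y1,z0,z1): return np.array(list(product((x0,x1),(y0,y1),(z0,z1))))
M={"block_center":[box(-.0475,.0475,-.0225,.0225,0,.032)],
"tray":[box(-.1,.1,-.075,.075,0,.04),box(-.1,-.088,-.032,.032,0,.075)],
"riser":[box(0,.23,-.17,.17,.054,.076)]+[box(a,a+.03,b,b+.03,0,.06) for a in(0,.2) for b in(-.17,.14)]}
def render(cam,q,p,S=4):
    m=np.zeros((420*S//S*2,560*2),np.uint8);c,s=np.cos(p[2]),np.sin(p[2])
    for b in M[q]:
        w=np.c_[p[0]+c*b[:,0]-s*b[:,1],p[1]+s*b[:,0]+c*b[:,1],b[:,2]]
        px=np.array([proj(cam,v)[::-1] for v in w],np.float32)*2+.5
        cv2.fillConvexPoly(m,cv2.convexHull((px*16).round().astype(np.int32)),1,shift=4)
    return m>0
def fit(q,p0,cams=("scene","side"),tol=.06):
    regs=[]
    for cam in cams:
        best=[r for r in arm.silhouettes(cam,q) if np.linalg.norm(at(cam,r["point"],.03)[:2]-np.array(p0[:2])-(np.array([.1,.02]) if q=="riser" else 0))<tol]
        if best: regs.append((cam,cv2.resize(best[0]["region"].astype(np.uint8),(1120,840))>0))
    def cost(p,only=None):
        return sum(1-(a&b).sum()/(a|b).sum() for cam,a in regs if only in(None,cam) for b in[render(cam,q,p)])
    out=[]
    for only in [None]+[c for c,_ in regs]:
        r=min((minimize(cost,[p0[0],p0[1],y],args=(only,),method="Nelder-Mead",options=dict(initial_simplex=np.array([p0[0],p0[1],y])+np.array([[0,0,0],[.01,0,0],[0,.01,0],[0,0,.15]]),maxfev=150)) for y in p0[2]),key=lambda r:r.fun)
        print(q,only,r.x.round(4),round(r.fun,3));out.append(r.x)
    return out[0]
E
python3 - <<'E'
from h import *
im=arm.get_image("scene");arm.get_image("side")
cr=lambda a,b:cv2.resize(im[a:a+120,b:b+160],(400,300),interpolation=cv2.INTER_CUBIC)
cv2.imwrite("pics/crop1.png",np.hstack([cr(225,110),cr(195,310)])[...,::-1])
fit("block_center",[.473,-.27,(-.8,0,.8,1.57)])
fit("tray",[.567,-.05,(-.2,.2)])
fit("riser",[.76,.05,(0,.3)],tol=.12)
E
```

```text
Traceback (most recent call last):
  File "h.py", line 44, in fit
    r=min((minimize(cost,[p0[0],p0[1],y],args=(only,),method="Nelder-Mead",options=dict(initial_simplex=np.array([p0[0],p0[1],y])+np.array([[0,0,0],[.01,0,0],[0,.01,0],[0,0,.15]]),maxfev=150)) for y in p0[2]),key=lambda r:r.fun)
  File "h.py", line 44, in <genexpr>
    r=min((minimize(cost,[p0[0],p0[1],y],args=(only,),method="Nelder-Mead",options=dict(initial_simplex=np.array([p0[0],p0[1],y])+np.array([[0,0,0],[.01,0,0],[0,.01,0],[0,0,.15]]),maxfev=150)) for y in p0[2]),key=lambda r:r.fun)
           ~~~~~~~~^^^^^^^^^^^^^^^^^^^^^^^^^^^^^^^^^^^^^^^^^^^^^^^^^^^^^^^^^^^^^^^^^^^^^^^^^^^^^^^^^^^^^^^^^^^^^^^^^^^^^^^^^^^^^^^^^^^^^^^^^^^^^^^^^^^^^^^^^^^^^^^^^^^^^^^^^^^^^^^^^^^^^^^^^^^^^
  File "h.py", line 41, in cost
    return sum(1-(a&b).sum()/(a|b).sum() for cam,a in regs if only in(None,cam) for b in[render(cam,q,p)])
  File "h.py", line 41, in <genexpr>
    return sum(1-(a&b).sum()/(a|b).sum() for cam,a in regs if only in(None,cam) for b in[render(cam,q,p)])
                                                                                         ~~~~~~^^^^^^^^^
  File "h.py", line 32, in render
    px=np.array([proj(cam,v)[::-1] for v in w],np.float32)*2+.5
                 ~~~~^^^^^^^
  File "h.py", line 14, in proj
    c=arm.get_calibration(cam);K=np.array(c["intrinsics"]);P=np.array(c["pose"])
ValueError: time passes only in moves, steps and waits
```

View pics/crop1.png

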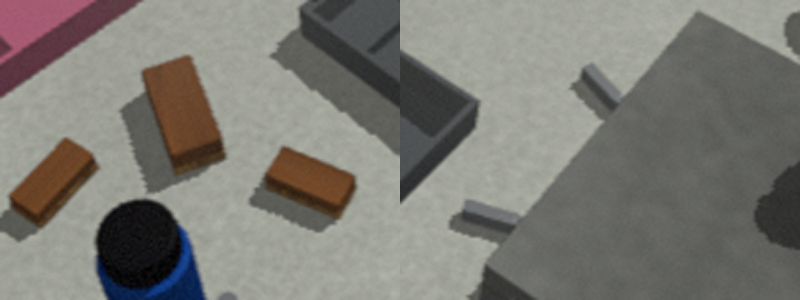

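The crop shows the middle block (271,184) is clearly the largest and has a cork sole, which confirms the choice. The flared rail tips show at about (222,385) and (277,337). I'll cache the calibration and redo the fits.

```bash
python3 - <<'E'
s=open("h.py").read()
s=s.replace("c=arm.get_calibration(cam)","c=cal(cam)").replace("def ray(","C={}\ndef cal(cam):\n    if cam not in C: C[cam]=arm.get_calibration(cam)\n    return C[cam]\ndef ray(",1)
open("h.py","w").write(s)
E
python3 - <<'E'
from h import *
im=arm.get_image("scene");arm.get_image("side")
fit("block_center",[.473,-.27,(-.8,0,.8,1.57)])
fit("tray",[.567,-.05,(-.2,.2)])
fit("riser",[.76,.05,(0,.3)],tol=.12)
for rc in [(222,385),(277,337)]: print(at("scene",rc,.014))
print(arm.observe()["clock"])
E
```

```text
block_center None [ 0.476  -0.2733 -0.3813] 0.194
block_center scene [ 0.475  -0.2734 -0.3883] 0.049
block_center side [ 0.4784 -0.2715 -0.4304] 0.123
tray None [ 0.5671 -0.0555  0.077 ] 0.126
tray scene [ 0.5654 -0.0554  0.0694] 0.053
tray side [ 0.5689 -0.0558  0.0693] 0.062
riser None [0.7627 0.0553 0.1002] 0.091
riser scene [0.7612 0.0547 0.1056] 0.032
riser side [0.7651 0.0549 0.1068] 0.045
[0.69196857 0.14469886 0.014     ]
[ 0.71382472 -0.04898726  0.014     ]
1.6
```

```bash
cat >> h.py <<'E'
def go(x,y,z,yaw):
    "shift and roll from here to TCP x,y,z with the tool x axis at world yaw"
    s=arm.observe();m=R.from_rotvec(s["ee_rot"]).as_matrix()
    d=m.T@(np.array([x,y,z])-s["position"]);roll=-(yaw-np.arctan2(m[1,0],m[0,0]))
    print("clock",round(s["clock"],2),"at",np.array(s["position"]).round(4),"yaw",round(np.arctan2(m[1,0],m[0,0]),4),"F",np.array(s["force"]).round(1),"GO",d.round(4),"roll",round((roll+np.pi)%(2*np.pi)-np.pi,4))
E
python3 -c "
from h import *
go(.476,-.273,.30,-.385)"
```

```text
clock 1.6 at [ 0.2352 -0.5791  0.4048] yaw 0.3857 F [ 0.4 -0.5  0.4] GO [ 0.3383 -0.193   0.1048] roll 0.7707
```

```bash
python3 -m inch '0.04 -0.023 0 0.12 0.08; 0.08 -0.046 0 0.24 0.08; 0.12 -0.069 0 0.36 0.08; 0.16 -0.092 0 0.48 0.08; 0.2 -0.115 0 0.6 0.08'; python3 -c "
from h import *
go(.476,-.273,.30,-.385)"
```

```text
clock: 2.1
position: [0.3781, -0.3957, 0.4049]
ee_rot: [3.122, -0.344, 0.001]
force: [0.5, -0.3, 0.2]
width: 0.87
gripper_force: 0.0
clock 2.1 at [ 0.3781 -0.3957  0.4049] yaw -0.2194 F [ 0.5 -0.3  0.2] GO [ 0.0688 -0.1411  0.1049] roll 0.1656
```

```bash
python3 -m inch '0.02 -0.035 0.026 0.05 0.08; 0.035 -0.07 0.052 0.1 0.08; 0.052 -0.105 0.078 0.15 0.08; 0.069 -0.141 0.105 0.166 0.08; 0.069 -0.141 0.105 0.166 0.08'; python3 - <<'E'
from h import *
cal("wrist");im=save("wrist","w1")
fit("block_center",[.476,-.273,(-.385,)],cams=("wrist",),tol=.05)
go(.476,-.273,.182,-.385)
E
```

```text
clock: 2.6
position: [0.4772, -0.268, 0.2965]
ee_rot: [-3.083, 0.58, 0.006]
force: [0.3, -0.3, 0.3]
width: 0.871
gripper_force: 0.0
block_center None [ 0.4756 -0.2724 -0.3688] 0.036
block_center wrist [ 0.4756 -0.2724 -0.3688] 0.036
clock 2.7 at [ 0.4751 -0.2732  0.2991] yaw -0.3774 F [-0.2 -1.2 -0.1] GO [ 0.001  -0.0005  0.1171] roll 0.0076
```

View pics/w1.png

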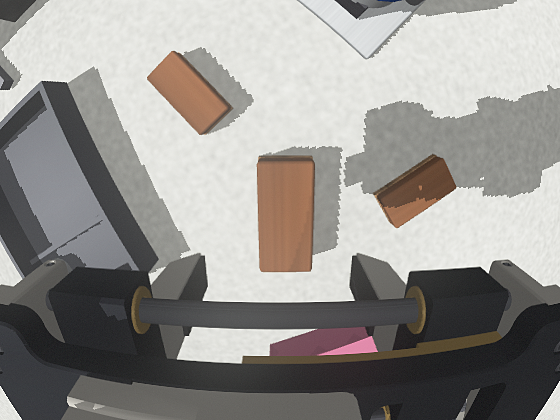

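The wrist view shows the big block at (213,286) squarely between the fingers. Its fit agrees to about 1 mm, so I descend and grip.

```bash
python3 -m inch '0.001 -0.001 0.04 -0.005 0.08; 0.001 -0.001 0.08 -0.005 0.08; 0.001 -0.001 0.105 -0.005 0.08; 0.001 -0.001 0.116 -0.005 0.08; 0.001 -0.001 0.116 -0.005 0.08' 15; python3 -m inch '0 0 0 0 0.03; 0 0 0 0 0.03; 0 0 0 0 0.03; 0 0 0 0 0.03; 0 0 0 0 0.03'; python3 -m inch '0 0 -0.02 0 0.03; 0 0 -0.04 0 0.03; 0 0 -0.07 0 0.03; 0 0 -0.1 0 0.03; 0 0 -0.1 0 0.03'; python3 -c "
from h import *
import math
y=.072
go(.567+.0295*math.cos(y),-.0555+.0295*math.sin(y),.29,y)"
```

```text
clock: 3.2
position: [0.4752, -0.2746, 0.1833]
ee_rot: [3.086, -0.588, -0.002]
force: [0.3, 0.3, 1.4]
width: 0.872
gripper_force: 0.0
clock: 3.7
position: [0.4761, -0.2736, 0.1842]
ee_rot: [3.086, -0.586, 0.001]
force: [-0.1, -1.3, 5.7]
width: 0.488
gripper_force: 15.6
clock: 4.2
position: [0.477, -0.2742, 0.2874]
ee_rot: [3.085, -0.586, 0.01]
force: [0.7, -0.1, -2.1]
width: 0.492
gripper_force: 15.0
clock 4.2 at [ 0.477  -0.2742  0.2874] yaw -0.3754 F [ 0.7 -0.1 -2.1] GO [ 0.0301 -0.2492 -0.0025] roll -0.4474
```

```bash
python3 -m inch '0.006 -0.045 0 -0.09 0.03; 0.012 -0.09 0 -0.18 0.03; 0.018 -0.14 0 -0.27 0.03; 0.024 -0.19 0 -0.36 0.03; 0.03 -0.235 0 -0.447 0.03'; python3 -m inch '0 0 0 0 0.03; 0 0 0 0 0.03'; python3 - <<'E'
from h import *
import math
cal("wrist");im=save("wrist","w2")
fit("tray",[.567,-.0555,(.07,)],cams=("wrist","scene"),tol=.12)
y=.072
go(.567+.0295*math.cos(y),-.0555+.0295*math.sin(y),.29,y)
E
```

```text
clock: 4.7
position: [0.5903, -0.0635, 0.2828]
ee_rot: [-3.139, -0.119, 0.002]
force: [0.1, -0.5, -1.3]
width: 0.487
gripper_force: 15.0
clock: 4.9
position: [0.5899, -0.0645, 0.2825]
ee_rot: [-3.139, -0.117, 0.003]
force: [0.6, -0.2, -2.0]
width: 0.489
gripper_force: 15.0
tray None [ 0.5665 -0.0552  0.0682] 0.613
tray wrist [ 0.5674 -0.055   0.0703] 0.554
tray scene [ 0.5657 -0.0556  0.0665] 0.054
clock 5.05 at [ 0.5892 -0.0676  0.2831] yaw 0.0691 F [-0.   0.2 -2.2] GO [ 0.0082 -0.0137 -0.0069] roll -0.0029
```

View pics/w2.png

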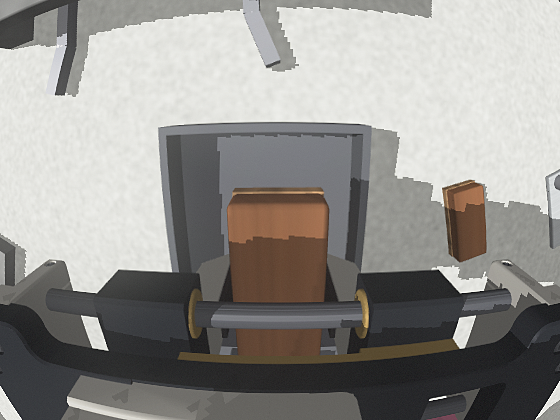

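The wrist view shows the block held squarely, its far end at (195,278), over the rear bay, with the rear wall at row 130. I lower it in.

```bash
python3 -m inch '0.009 -0.0135 0.02 0 0.03; 0.009 -0.0135 0.05 0 0.03; 0.009 -0.0135 0.075 0 0.03; 0.009 -0.0135 0.088 0 0.03; 0.009 -0.0135 0.088 0 0.03'; python3 -c "
from h import *
go(.596,-.0534,.189,.07)"
```

```text
clock: 5.55
position: [0.5969, -0.0531, 0.1941]
ee_rot: [3.139, 0.11, -0.006]
force: [-0.0, 0.6, -2.0]
width: 0.488
gripper_force: 15.0
clock 5.55 at [ 0.5969 -0.0531  0.1941] yaw 0.0699 F [-0.   0.6 -2. ] GO [-0.0009  0.0003  0.0051] roll -0.0001
```

```bash
python3 -m inch '0 0 0.002 0 0.03; 0 0 0.004 0 0.03; 0 0 0.004 0 0.03'; 
```

```text
clock: 5.85
position: [0.5983, -0.052, 0.1926]
ee_rot: [3.139, 0.112, 0.002]
force: [0.5, -0.1, -1.9]
width: 0.493
gripper_force: 15.0
```

```bash
python3 -m inch '0 0 0.0015 0 0.03; 0 0 0.0015 0 0.03';python3 -m inch '0 0 0.001 0 0.03; 0 0 0.001 0 0.03' 
```

```text
clock: 6.05
position: [0.5981, -0.0518, 0.1905]
ee_rot: [3.14, 0.113, 0.001]
force: [-0.1, 0.2, -1.0]
width: 0.489
gripper_force: 15.0
clock: 6.25
position: [0.598, -0.0519, 0.1893]
ee_rot: [3.14, 0.113, 0.0]
force: [0.8, 0.4, -1.1]
width: 0.491
gripper_force: 15.0
```

```bash
python3 -m inch '0 0 0.001 0 0.03; 0 0 0.001 0 0.03';  python3 -m inch '0 0 0 0 0.065; 0 0 0 0 0.065; 0 0 0 0 0.065; 0 0 0 0 0.065'; python3 -m inch '0 0 -0.02 0 0.065; 0 0 -0.05 0 0.065; 0 0 -0.08 0 0.065; 0 0 -0.11 0 0.065; 0 0 -0.11 0 0.065'; python3 - <<'E'
from h import *
im=save("scene","s2");arm.get_image("side")
cv2.imwrite("pics/c2.png",cv2.resize(im[170:300,200:360],None,fx=3.5,fy=3.5)[...,::-1])
t=fit("tray",[.567,-.0555,(.07,)],cams=("scene","side"),tol=.12)
g=t[:2]-.094*np.array([np.cos(t[2]),np.sin(t[2])]);print(g)
go(*g,.30,t[2]+np.pi/2);go(*g,.30,t[2]-np.pi/2);print(arm.observe()["joints"])
E
```

```text
clock: 6.45
position: [0.5981, -0.0519, 0.1892]
ee_rot: [3.139, 0.113, 0.001]
force: [-2.6, 0.7, 10.7]
width: 0.491
gripper_force: 15.0
clock: 6.85
position: [0.598, -0.0519, 0.1881]
ee_rot: [3.14, 0.113, -0.0]
force: [0.4, -0.9, -0.3]
width: 0.708
gripper_force: 0.0
clock: 7.35
position: [0.5994, -0.0519, 0.3024]
ee_rot: [3.139, 0.112, 0.011]
force: [-0.1, 0.3, -0.4]
width: 0.712
gripper_force: 0.0
tray None [ 0.567  -0.0555  0.0783] 0.636
tray scene [ 0.5654 -0.0555  0.0769] 0.335
tray side [ 0.5696 -0.0549  0.0731] 0.297
[ 0.47324654 -0.06287288]
clock 7.55 at [ 0.5975 -0.0519  0.2972] yaw 0.0718 F [ 0.4 -0.7 -0.3] GO [-0.1247  0.002  -0.0026] roll -1.5774
clock 7.55 at [ 0.5975 -0.0519  0.2972] yaw 0.0718 F [ 0.4 -0.7 -0.3] GO [-0.1247  0.002  -0.0026] roll 1.5642
[ 0.06623565  0.50411456 -0.09781402  1.75267168  0.06081772  0.8893943
 -1.55691483]
```

View pics/c2.png

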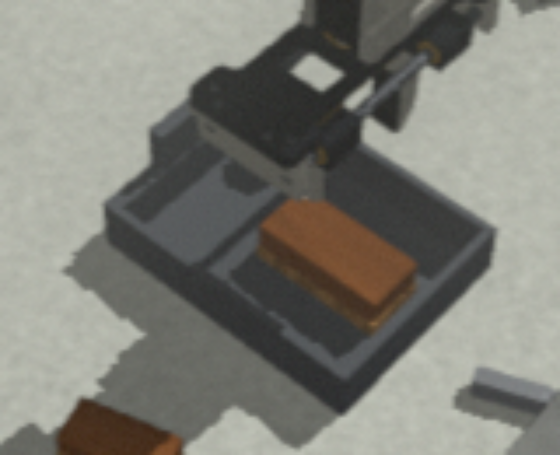

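The crop shows the block lying flat in the rear bay, with the fingers clear of it. Next I go to the grip board, turning the tool by -1.577.

```bash
python3 -m inch '-0.025 0 0 -0.145 0.065; -0.05 0 0 -0.29 0.065; -0.075 0 0 -0.435 0.065; -0.1 0 0 -0.58 0.065; -0.124 0.002 0 -0.725 0.065'; python3 -m inch '0 0 0 -0.14 0.055; 0 0 0 -0.28 0.055; 0 0 0 -0.42 0.055; 0 0 0 -0.56 0.055; 0 0 0 -0.7 0.055'; python3 -m inch '0 0 0 -0.14 0.055; 0 0 0 -0.152 0.055; 0 0 0 -0.152 0.055'; python3 - <<'E'
from h import *
cal("wrist");im=save("wrist","w3")
for c in("wrist","scene","side"):
    if c!="wrist":arm.get_image(c)
    for r in arm.place_of(c,"tray_grip")[:2]: print(c,r["conf"],at(c,r["point"],.06).round(4))
go(.4732,-.0629,.221,.075+np.pi/2)
E
```

```text
clock: 8.05
position: [0.4729, -0.0626, 0.297]
ee_rot: [-2.89, -1.228, 0.003]
force: [0.3, 0.6, -0.5]
width: 0.708
gripper_force: 0.0
clock: 8.55
position: [0.474, -0.0628, 0.2971]
ee_rot: [-2.295, -2.143, 0.002]
force: [-0.2, 0.2, -0.5]
width: 0.599
gripper_force: 0.0
clock: 8.85
position: [0.4742, -0.0629, 0.2975]
ee_rot: [-2.136, -2.301, 0.001]
force: [0.0, 0.9, 0.1]
width: 0.598
gripper_force: 0.0
wrist 0.92 [ 0.4733 -0.0616  0.06  ]
scene 0.7 [ 0.2745 -0.4011  0.06  ]
side 0.79 [ 0.4787 -0.064   0.06  ]
side 0.68 [ 0.2719 -0.3924  0.06  ]
clock 9.15 at [ 0.4744 -0.0627  0.2982] yaw 1.6476 F [ 0.5  0.7 -0.1] GO [-0.0001 -0.0012  0.0772] roll 0.0018
```

View pics/w3.png

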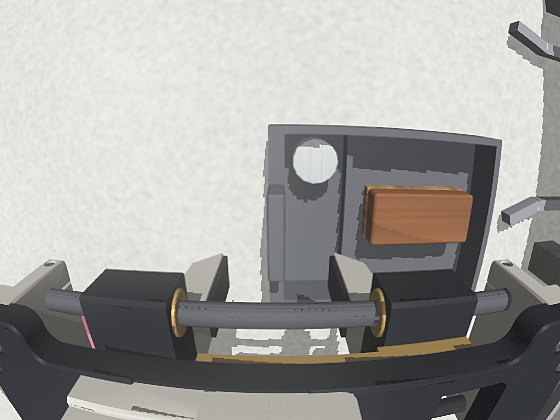

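The grip board at (235,277) lies midway between the fingers, which are at columns 228 and 330. The tin is at (160,315), off to the side, and the block is flat at (215,418). I go down and pinch.

```bash
python3 -m inch '0 -0.001 0.03 0 0.055; 0 -0.001 0.055 0 0.055; 0 -0.001 0.07 0 0.055; 0 -0.001 0.077 0 0.055; 0 -0.001 0.077 0 0.055' 15; python3 -m inch '0 0 0 0 0; 0 0 0 0 0; 0 0 0 0 0; 0 0 0 0 0; 0 0 0 0 0'; python3 -m inch '0 0 0 0 0; 0 0 0 0 0'; python3 -c "
from h import *
go(.4732,-.0629,.221,.075+np.pi/2)"
```

```text
clock: 9.65
position: [0.4733, -0.0627, 0.2207]
ee_rot: [-2.133, -2.305, 0.001]
force: [0.3, -0.0, 0.2]
width: 0.598
gripper_force: 0.0
clock: 10.15
position: [0.4735, -0.0629, 0.2215]
ee_rot: [2.133, 2.306, 0.0]
force: [0.3, -0.3, 0.0]
width: 0.216
gripper_force: 0.0
clock: 10.35
position: [0.4731, -0.0629, 0.2213]
ee_rot: [-2.133, -2.306, 0.001]
force: [-2.5, -0.0, 3.4]
width: 0.129
gripper_force: 15.0
clock 10.35 at [ 0.4731 -0.0629  0.2213] yaw 1.6484 F [-2.5 -0.   3.4] GO [0.     0.0001 0.0003] roll 0.0026
```

```bash
python3 -m inch '0 0 0 0 0; 0 0 0 0 0' 55; python3 -c "
from h import *
go(.5006,.0269,.2213,.106+np.pi/2)"
```

```text
clock: 10.55
position: [0.4731, -0.0629, 0.2213]
ee_rot: [-2.133, -2.306, 0.001]
force: [-3.7, -1.1, 5.6]
width: 0.129
gripper_force: 55.0
clock 10.55 at [ 0.4731 -0.0629  0.2213] yaw 1.6485 F [-3.7 -1.1  5.6] GO [ 0.0874  0.0344 -0.0001] roll -0.0283
```

```bash
python3 -m inch '0.01 0.003 -0.0005 -0.005 0; 0.03 0.011 -0.0005 -0.012 0; 0.05 0.019 -0.0005 -0.02 0; 0.07 0.027 -0.0005 -0.028 0; 0.087 0.034 -0.0005 -0.028 0'; python3 -m inch '0 0 0 0 0; 0 0 0 0 0'; python3 - <<'E'
from h import *
im=arm.get_image("scene");s=arm.get_image("side");w=save("wrist","w4")
cv2.imwrite("pics/c4.png",np.hstack([cv2.resize(im[130:310,230:450],(400,327)),cv2.resize(w,(400,327))])[...,::-1])
t=fit("tray",[.594,.037,(.106,)],tol=.12)
d=t[:2]-[.7631,.0548];c,s=np.cos(.106),np.sin(.106);print("tray in riser",d[0]*c+d[1]*s,-d[0]*s+d[1]*c,t[2]-.106)
go(.5006,.0269,.2213,.106+np.pi/2)
E
```

```text
clock: 11.05
position: [0.5006, 0.027, 0.2213]
ee_rot: [-2.101, -2.335, 0.001]
force: [-0.8, -4.2, 0.0]
width: 0.127
gripper_force: 55.0
clock: 11.25
position: [0.5004, 0.0269, 0.2213]
ee_rot: [-2.098, -2.338, 0.0]
force: [-0.5, 1.6, -4.3]
width: 0.132
gripper_force: 55.0
tray None [0.5944 0.0378 0.1166] 0.737
tray scene [0.5925 0.0378 0.1069] 0.321
tray side [0.5953 0.0386 0.112 ] 0.412
tray in riser -0.16953979284919052 0.0009839038975277305 0.010563802849699364
clock 11.5 at [0.5003 0.0258 0.2216] yaw 1.6759 F [ 0.5  0.8 -6.2] GO [0.001  0.0004 0.0003] roll -0.0009
```

View pics/c4.png

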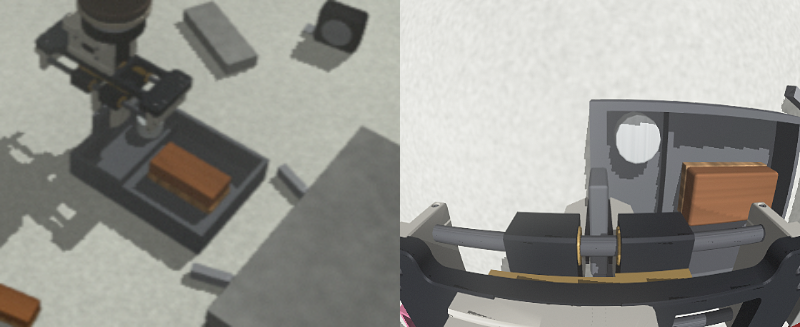

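The tray is lined up ahead of the flared rails, with the block and tin in place. I slide it in and watch the forces.

```bash
python3 -m inch '0 0.005 0.0003 0 0; 0 0.015 0.0003 0 0; 0 0.025 0.0003 0 0; 0 0.035 0.0003 0 0; 0 0.045 0.0003 0 0'; python3 -m inch '0 0.005 0 0 0; 0 0.01 0 0 0; 0 0.015 0 0 0; 0 0.02 0 0 0; 0 0.025 0 0 0'; python3 - <<'E'
from h import *
im=arm.get_image("scene")
def Rz(p): 
    d=np.array(p)[:2]-[.7631,.0548];c,s=np.cos(.106),np.sin(.106);return d[0]*c+d[1]*s,-d[0]*s+d[1]*c
print(Rz(arm.observe()["position"]))
go(.5006,.0269,.2213,.106+np.pi/2)
E
```

```text
clock: 12.0
position: [0.5459, 0.031, 0.2213]
ee_rot: [-2.101, -2.335, 0.001]
force: [-4.7, -0.5, -1.8]
width: 0.131
gripper_force: 55.0
clock: 12.5
position: [0.5705, 0.034, 0.2213]
ee_rot: [-2.101, -2.336, 0.0]
force: [-2.2, -0.9, -2.9]
width: 0.123
gripper_force: 55.0
(np.float64(-0.19285434845304256), np.float64(-0.0003313297613071614))
clock 12.55 at [0.5714 0.0341 0.2215] yaw 1.6766 F [ 1.9  0.3 -5.7] GO [ 0.0003 -0.0711  0.0001] roll -0.0002
```

```bash
python3 -m inch '0 0.008 0 0 0; 0 0.016 0 0 0; 0 0.024 0 0 0; 0 0.032 0 0 0; 0 0.04 0 0 0'
```

```text
clock: 13.05
position: [0.6106, 0.0382, 0.2214]
ee_rot: [-2.101, -2.336, 0.0]
force: [-2.1, 0.1, -2.4]
width: 0.127
gripper_force: 55.0
```

```bash
python3 -m inch '0 0.008 0 0 0; 0 0.016 0 0 0; 0 0.024 0 0 0; 0 0.032 0 0 0; 0 0.04 0 0 0'
```

```text
clock: 13.55
position: [0.6504, 0.0425, 0.2214]
ee_rot: [2.101, 2.336, -0.0]
force: [-3.1, -0.2, -2.9]
width: 0.127
gripper_force: 55.0
```

```bash
for i in 1 2 3 4; do python3 -m inch '0 0.001 0 0 0; 0 0.002 0 0 0' | egrep 'pos|^force'; done
```

```text
position: [0.6521, 0.0427, 0.2214]
force: [-2.2, 0.6, -2.1]
position: [0.6533, 0.0428, 0.2214]
force: [-3.2, -0.9, -3.6]
position: [0.6556, 0.043, 0.2214]
force: [-3.3, -0.6, -3.7]
position: [0.6577, 0.0432, 0.2214]
force: [-2.9, 0.8, -3.3]
```

```bash
for i in 1 2 3 4; do python3 -m inch '0 0.001 0 0 0; 0 0.002 0 0 0' | egrep 'pos|^force'; done
```

```text
position: [0.6598, 0.0435, 0.2214]
force: [-2.2, -0.3, -3.6]
position: [0.6616, 0.0437, 0.2214]
force: [-7.6, -0.9, 0.2]
position: [0.663, 0.0439, 0.2214]
force: [-7.5, -1.0, 1.2]
position: [0.6649, 0.0441, 0.2214]
force: [-7.0, -1.1, 1.1]
```

The force stepped from about 2.8 N to 7.3 N at x≈0.661 and held while advancing, so the tray is on the buffer, now roughly 4 mm in. I push 3 mm more.

```bash
for i in 1 2; do python3 -m inch '0 0.0008 0 0 0; 0 0.0015 0 0 0' | egrep 'pos|^force'; done; python3 -m inch '0 0 0 0 0; 0 0 0 0 0'; python3 - <<'E'
from h import *
for c in("scene","side"): arm.get_image(c)
print(arm.observe()["force"])
E
```

```text
position: [0.6664, 0.0442, 0.2214]
force: [-8.0, -1.1, 1.6]
position: [0.6679, 0.0444, 0.2214]
force: [-8.2, -1.1, 1.1]
clock: 15.75
position: [0.668, 0.0444, 0.2214]
ee_rot: [-2.1, -2.335, 0.002]
force: [-7.0, -1.0, 0.2]
width: 0.124
gripper_force: 55.0
[-7.47815185 -0.89353296 -0.67843563]
```

```bash
python3 -m inch '0 0 0 0 0; 0 0 0 0 0' 10; python3 -m inch '0 0 0 0 0.05; 0 0 0 0 0.05; 0 0 0 0 0.05; 0 0 0 0 0.05'; python3 -m inch '0 0 -0.01 0 0.05; 0 0 -0.03 0 0.05; 0 0 -0.06 0 0.05; 0 0 -0.1 0 0.05; 0 0 -0.13 0 0.05'; python3 -m inch '0 -0.03 0 0 0.05; 0 -0.06 0 0 0.05; 0 -0.1 0 0 0.05; 0 -0.1 0 0 0.05'; python3 - <<'E'
from h import *
im=arm.get_image("scene");cal("wrist");w=save("wrist","w5")
cv2.imwrite("pics/c5.png",np.hstack([cv2.resize(im[130:310,260:480],(400,327)),cv2.resize(w,(400,327))])[...,::-1])
for r in arm.place_of("wrist","tray_grip")[:2]: print(r["conf"],at("wrist",r["point"],.06).round(4))
E
```

```text
clock: 16.05
position: [0.668, 0.0444, 0.2214]
ee_rot: [-2.1, -2.335, 0.002]
force: [-6.2, -0.1, -0.8]
width: 0.128
gripper_force: 10.0
clock: 16.45
position: [0.6691, 0.0445, 0.2218]
ee_rot: [2.1, 2.335, 0.002]
force: [-0.2, -0.3, 0.0]
width: 0.429
gripper_force: 0.0
clock: 16.95
position: [0.6688, 0.0447, 0.3547]
ee_rot: [2.1, 2.335, 0.003]
force: [0.0, -0.5, 1.4]
width: 0.548
gripper_force: 0.0
clock: 17.35
position: [0.5647, 0.0336, 0.3517]
ee_rot: [-2.099, -2.336, 0.006]
force: [0.7, -0.6, -0.2]
width: 0.544
gripper_force: 0.0
0.92 [0.6678 0.0467 0.06  ]
```

View pics/c5.png

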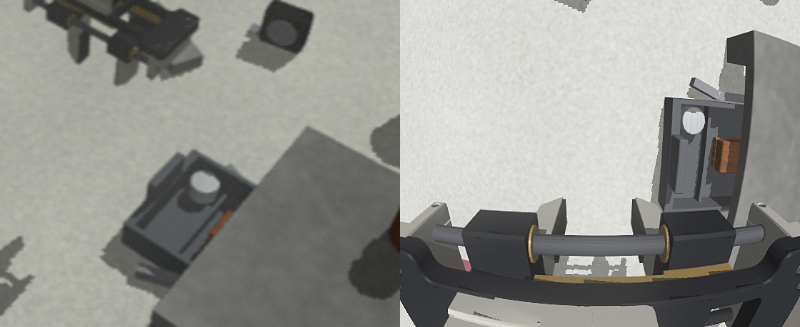

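The tray stands between the rails with the tin upright in its front bay and the block partly under the riser. The grip board reads x = 0.668, so the tray didn't spring back, and the robot is clear. I hand in.

```bash
python3 -c "
from cell import arm
print(arm.sign_off())"
```

```text
the job is handed in; nothing more can be done
None
```

I handed the job in, and no verdict came back: the sanding block lies flat in the tray's rear bay, and the tray rests between the rails under the riser, holding the buffer about 7 mm in (estimated from the force step and travel).

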